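# Clamp the flat bar in the welding fixture

## Task

Lay the long flat steel bar flat in the welding fixture and push it gently home, touching both side pins and the end pin. Then press the fixture's round button straight down until you feel it snap through and stay down, so that the clamp arm swings over the bar; press it firmly but do not drive on against its stop (never more than about 30 N on the button). Leave the other things on the bench where they are.

Things in the scene. Friction and masses are not known exactly. Their poses are not given: they have to be found in the camera images.
- bar_center (a point): the flat steel bar to be clamped: the longer of the two flat bars on the bench, 110 long (its y axis) x 36 wide (its x axis) x 16 mm thick, about 0.5 kg, lying loose and flat on the bench. The point is its centre, 8 mm above its underside. Either end may go to the end pin. Grip it across its width at mid-length.
- jig: the welding fixture, fixed on the bench: a steel plate 90 (x) by 228 (y) by 10 mm thick, reaching y = -78 to +150 mm. Origin: on the bench surface, under the home place of the bar's centre. Axes: y along the bar's bed towards end pin, clamp and button; x towards the two side pins; z up. The bed is open at its -x and -y sides.
- home (a point): where the bar's centre is once it is home: lying flat on the plate, long side against both side pins and one end against the end pin (18 mm above the bench, over the fixture's origin, axes as the fixture's). The pins are 10 mm in diameter and rise 16 mm above the plate; from here the side pins' axes are at (x, y) = (23, -42) and (23, 42) mm, the end pin's at (0, 60) mm.
- clamp_hinge (a point): hinge of the steel clamp arm (14 mm wide), 85 mm from the fixture's origin along +y and 38 mm above the bench. Before the button is pressed the arm stands straight up to 85 mm above the bench, its rubber foot pointing to -y and reaching to y = 74 mm. Linked to the button, it swings down to -y over the bar's end when the button goes down.
- button_axis (a point): point on the push button's vertical axis, on the top of the fixture's grey block (46 x 56 mm), at (0, 120, 44) mm of the fixture. The button stands on a screw collar whose height differs each time and is NOT measured: the flat top of the black round cap (32 mm diameter), unpressed, is 40 to 62 mm above this point. Feel for it.
- button (a joint): travel of the push button, m: 0 up, 0.013 down at a hard stop. The resistance starts near 3 N, peaks at about 10 N after some 3 to 4 mm, then falls, and past about 8 to 9 mm reverses: the button snaps down to the stop by itself and stays. Let go earlier, it springs back up.
- offcut: bystander: flat steel offcut of the same section as the bar but only 66 long x 36 x 16 mm; origin under its centre, long axis y
- hex_stub: bystander: hexagonal steel rod, 110 long, 26 across; origin under its centre, long axis y
- angle_piece: bystander: steel angle bracket, 70 x 50 mm foot with a 60 mm high upright on its +x edge; origin under the foot's centre
- hammer: bystander: a hammer lying flat, its origin under its middle, its handle to its -x
- spray_can: bystander: spray can, 60 diameter, 170 mm high; origin under its centre
- drum_ring: bystander: open copper-toned ring, 110 diameter, 50 mm high; origin under its centre
- mug: bystander: grey mug, 80 diameter, 90 mm high; origin under its centre
- wire_reel: bystander: grey reel, 90 diameter, 46 mm high; origin under its centre
Mind the look-alikes: they are no part of the job. Leave any yellow look-alike of the part that bears bar_center alone.

How it is judged:
By the outcome, as a careful person would: the job done as asked, in the order asked, and still so for the second after the job is handed in, with the robot touching nothing.
It also fails if it takes over 70 s, if anything falls off the work surface, if the arm or the gripper's body presses on something with over 40 N, if the wrist force passes 120 N, or if a joint passes its speed limit or range.

## Robot

A 6-joint arm with a two-finger parallel gripper is mounted at the origin on the work surface. World frame = base frame: x ahead of the robot, y to its left, z up, the work surface at z = 0. Lengths are in m, angles in rad, forces in N, time in s.
With the tool pointing down it reaches from about 0.35 to 0.85 m from the base axis. Payload 8.1 kg.
Tool frame: the origin (TCP) lies between the finger pads; the fingertips stand 11 mm ahead of it and the grasp point (between the pads) lies 8 mm behind it (robot.tips_ahead is the distance from the TCP to the fingertips, in m); z points along the fingers, y is the line along which they close (so a half turn about z gives the same grasp; the last joint's range is limited). The gripper opens to 93 mm and grips with 3 to 60 N. Pads are 15 mm wide; open, the fingers measure 128 mm over their backs; the gripper's body (75 mm by 188 mm) begins 65 mm behind the grasp point.
Start: joints at [1.087, 0.13, 1.488, -0, 1.523, -0.085], TCP at [0.233, 0.553, 0.23] pointing down, gripper open.
Joint ranges: [-2.96, 2.96], [-0.89, 2.26], [0.02, 2.5], [-1.34, 4.48], [0, 2.73], [-2.66, 2.66]. Speed limits (rad/s): [2.39, 2.39, 2.79, 3.14, 3.14, 3.14].

## Interface

Orientations are given as a rotation vector (axis times angle).
In Python, from plant import robot gives the robot as it stands. The module is installed in compiled form; this text tells all that it offers.
- The arm moves only by the tool move_arm, never from a script. Its argument "deltas" is one flat list of numbers, 7 for each row, row after row: the shift along the tool's x, y, z in m, then the turn, a rotation vector about the tool's x, y, z in rad, then the opening, from 0 (shut) to 1 (fully open). A call has 1 to 12 rows; each row is the pose to reach, as a shift and turn from the pose commanded when the call began, along the tool's axes at that moment; what a row does not reach only later rows make up. A row lasts 1/8 s, in which the tool goes at most 62.5 mm and 10.7 degrees, less where a joint would pass 70% of its speed; a pose out of reach is approached as far as the arm can. A call with a gripper value outside its range is refused whole. The fingers move at their own pace and stop on an object; "squeeze" is the grip in N (left out, the last holds). Time passes only in rows, so rows that repeat a pose let the fingers close. It gives the time, the measured TCP pose, the force, the opening and the grip force at its end, in the units of the state.
- robot.read_state(): the state, without advancing time (a new reading comes with each control period).
- robot.read_camera(name): name is "side" or "top"; returns (picture, depth): 400x640x3 uint8, red, green, blue; 400x640 float32, m along the optical axis (not along the pixel's ray), 0 where there is no reading.
- robot.camera_model(name): a dict with "K" (3x3 intrinsics, pixels), "k1" (the pictures are not rectified: a ray, as slopes to the right and down, at radius r is drawn at 1 + k1 r^2 times it, then the intrinsics apply), "R" (3x3) and "t" (3): a world point X has camera coordinates R X + t. Camera axes: x right, y down, z forward; pixel columns grow to the right and rows downward; lengths in m; the calibration is good to about 2 mm. A picture is of the moment at which its call begins. camera_model takes no time and is no camera call.
- robot.close_job(): hands the job in; it is judged then, once.
Trained networks look in the newest picture that a camera, given by its name, has taken for a name from the list of things; names that differ only in an ending like _2 or _b are one class to them, and where a whole thing is asked for, a point or a joint stands for the part that bears it (a point fixed in the world has none). Each returns a list of dicts, best first, with "confidence" (0 to 1); they miss things now and then, are a little off and sometimes report something else, mostly with a low value. They report only what shows in the picture. A call takes as long as a camera call. They do not tell look-alikes from the thing itself.
- robot.recognise(camera, label): "uv" ([column, row] in pixels, amid what is visible of it).
The state is a dict: "t": time; "q": joint angles; "dq": joint speeds; "joint_torque": joint torques, N m; "tool_pos": TCP position; "orientation": TCP orientation; "force": force on the tool from outside, world axes, zero at the start; "wrist_torque": the same for the moment, N m; "opening": finger opening in m; "gripper_force": force on a finger pad.
Only numpy, scipy, OpenCV 4.12 (cv2) and the standard library are available. Lean on these libraries where they do the work, as an engineer would, in place of code of your own. Each camera call takes 0.05 s, during which the arm holds its last target. There are 200 camera calls.

## Working session

There is one attempt and no reset: what is moved stays moved. The work goes in short steps, Python scripts to look and compute and a tool call to move; the robot and the scene stay as the last step left them, time stands still between calls to the robot, and variables do not carry over. Pictures are saved under pics/ and viewed, at most 10 in all, crops included, and the job is handed in when it is done.

Besides the shell and the picture viewer there is one more tool, called after "Call:" as a command line: name --argument value ..., lists and objects as JSON in quotes. move_arm: Moves the arm, as the interface text tells. Its arguments: {"type":"object","properties":{"deltas":{"type":"array","items":{"type":"number"}},"squeeze":{"type":"number"}},"required":["deltas"]}

```bash
mkdir -p pics
cat > h.py <<'E'
import numpy as np, cv2
from plant import robot
from scipy.spatial.transform import Rotation as Rn
def snap(c,fn):
    p,d=robot.read_camera(c); cv2.imwrite('pics/'+fn,p[:,:,::-1]); np.savez('pics/'+fn+'.npz',p=p,d=d); return p,d
def xyz(c,d=None,uv=None):
    """world points for pixels uv (Nx2) with depth d image, or whole image"""
    m=robot.camera_model(c);K=np.array(m['K']);k1=m['k1']
    R=np.array(m['R']);t=np.array(m['t'])
    if uv is None:
        v,u=np.mgrid[0:400,0:640];uv=np.c_[u.ravel(),v.ravel()]
    uv=np.asarray(uv,float)
    s=cv2.undistortPoints(uv.reshape(-1,1,2),K,np.array([k1,0,0,0.])).reshape(-1,2)
    z=d[uv[:,1].round().astype(int),uv[:,0].round().astype(int)]
    return (np.c_[s,np.ones(len(s))]*z[:,None]-t)@R
def proj(c,X):
    m=robot.camera_model(c);R=np.array(m['R']);t=np.array(m['t'])
    return cv2.projectPoints(np.atleast_2d(X).astype(float),cv2.Rodrigues(R)[0],t,np.array(m['K']),np.array([m['k1'],0,0,0.]))[0].reshape(-1,2)
E
cat > a.py <<'E'
from h import *
for c in('top','side'):
    p,d=snap(c,c+'1.png')
    for l in('bar_center','jig','home','button_axis','clamp_hinge','offcut','button'):
        for r in robot.recognise(c,l)[:4]:
            X=xyz(c,d,[r['uv']])[0]; print(c,l,np.round(r['uv']),round(r['confidence'],2),X.round(3))
s=robot.read_state();print(s['t'],s['tool_pos'],s['orientation'],s['force'])
E
python3 a.py
```

```text
top bar_center [276. 260.] 0.98 [0.392 0.052 0.018]
top bar_center [341. 184.] 0.94 [ 0.609 -0.137  0.018]
top bar_center [494. 213.] 0.78 [ 0.522 -0.581  0.016]
top bar_center [343. 281.] 0.75 [ 0.332 -0.138  0.018]
top jig [260. 206.] 0.58 [0.549 0.101 0.006]
top home [262. 203.] 0.55 [0.558 0.095 0.006]
top button_axis [264. 208.] 0.67 [0.543 0.088 0.012]
top button_axis [225. 209.] 0.2 [0.537 0.185 0.095]
top clamp_hinge [260. 204.] 0.78 [0.554 0.099 0.012]
top offcut [396. 224.] 0.69 [ 0.493 -0.292  0.014]
top button [225. 209.] 0.58 [0.535 0.185 0.095]
side bar_center [346. 212.] 0.78 [ 0.597 -0.142  0.021]
side bar_center [280. 188.] 0.76 [0.4   0.037 0.018]
side bar_center [362. 272.] 0.75 [ 0.581 -0.428  0.021]
side bar_center [267. 222.] 0.7 [ 0.339 -0.148  0.017]
side jig [320. 178.] 0.94 [0.547 0.093 0.01 ]
side jig [372. 185.] 0.62 [0.722 0.021 0.007]
side home [320. 174.] 0.73 [0.553 0.113 0.014]
side button_axis [324. 176.] 0.87 [0.564 0.108 0.007]
side clamp_hinge [321. 176.] 0.64 [0.556 0.104 0.011]
side offcut [322. 246.] 0.72 [ 0.489 -0.294  0.015]
side button [320. 178.] 0.59 [0.55  0.093 0.01 ]
side button [314. 148.] 0.5 [0.543 0.18  0.087]
0.8 [0.23299563 0.552924   0.22967011] [6.22308110e-01 3.07929356e+00 6.34876410e-05] [-0.21121479 -0.022535    0.21970924]
```

View pics/top1.png

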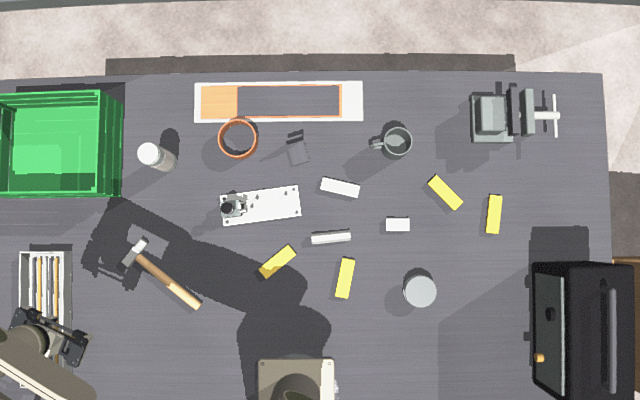

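View pics/side1.png

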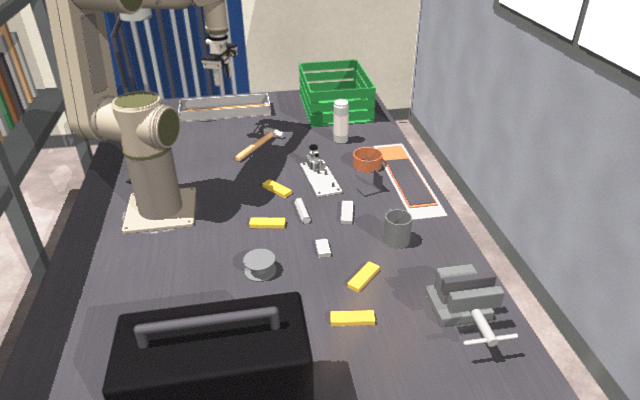

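Steel, non-yellow candidates in the top view are the flat bar at (341,187), the hex rod at (331,237) and the short offcut at (397,224). The yellow look-alikes are at (277,260), (345,278), (445,192) and (494,213). The bar at (341,187) fits: it is grey, flat and the longer one. The fixture is at (260,205), with its button at the left end (228,207). Next I measure both and confirm with an enlarged crop.

```bash
cat > b.py <<'E'
from h import *
z=np.load('pics/top1.png.npz');p,d=z['p'],z['d']
X=xyz('top',d).reshape(400,640,3)
def rect(m):
    q=X[m]; r=cv2.minAreaRect((q[:,:2]*1000).astype(np.float32)); return np.round(r[0],1),np.round(r[1],1),round(r[2],1),q[:,2].mean().round(4),len(q)
def blob(zlo,zhi,seed,bright=110):
    m=((X[...,2]>zlo)&(X[...,2]<zhi)&(p.min(2)>bright)).astype(np.uint8)
    n,l=cv2.connectedComponents(m); return l==l[seed[1],seed[0]]
print('table z',np.median(X[300:330,480:520,2]))
for n,s in(('bar',(341,187)),('hex',(331,237)),('off',(397,224))):
    m=blob(.009,.035,s); print(n,rect(m))
m=blob(.004,.020,(270,205)); print('jig',rect(m))
g=(X[...,2]>.05)&(X[...,2]<.15); g[:180]=0;g[235:]=0;g[:,:215]=0;g[:,310:]=0
for v,u in np.argwhere(g)[::6]: print((u,v),X[v,u].round(3),end=' ')
c=cv2.resize(p[170:245,210:370,::-1],None,fx=5,fy=5,interpolation=cv2.INTER_CUBIC);cv2.imwrite('pics/crop1.png',c)
E
python3 b.py
```

```text
table z -0.00019896165067428165
bar (array([ 601.2, -132.9]), array([110. ,  36.4]), 76.1, np.float64(0.0159), 474)
hex (array([ 458.2, -105.3]), array([ 29.9, 109.8]), 5.7, np.float64(0.0228), 399)
off (array([ 493.2, -295.5]), array([64.9, 34.8]), 89.4, np.float64(0.0158), 293)
jig (array([550. ,  98.6]), array([101.1, 239.9]), 5.6, np.float64(0.0099), 2005)
(np.int64(233), np.int64(201)) [0.561 0.17  0.052] (np.int64(223), np.int64(203)) [0.553 0.191 0.09 ] (np.int64(229), np.int64(203)) [0.553 0.174 0.09 ] (np.int64(225), np.int64(204)) [0.55  0.185 0.091] (np.int64(231), np.int64(204)) [0.552 0.174 0.064] (np.int64(241), np.int64(204)) [0.551 0.143 0.081] (np.int64(224), np.int64(205)) [0.548 0.188 0.091] (np.int64(230), np.int64(205)) [0.547 0.171 0.095] (np.int64(240), np.int64(205)) [0.548 0.145 0.084] (np.int64(223), np.int64(206)) [0.545 0.19  0.095] (np.int64(229), np.int64(206)) [0.545 0.174 0.093] (np.int64(239), np.int64(206)) [0.545 0.147 0.088] (np.int64(222), np.int64(207)) [0.542 0.193 0.093] (np.int64(228), np.int64(207)) [0.542 0.176 0.094] (np.int64(238), np.int64(207)) [0.542 0.151 0.084] (np.int64(221), np.int64(208)) [0.539 0.195 0.095] (np.int64(227), np.int64(208)) [0.54  0.18  0.087] (np.int64(234), np.int64(208)) [0.541 0.166 0.058] (np.int64(243), np.int64(208)) [0.54  0.137 0.08 ] (np.int64(226), np.int64(209)) [0.537 0.183 0.09 ] (np.int64(232), np.int64(209)) [0.538 0.171 0.066] (np.int64(221), np.int64(210)) [0.534 0.197 0.089] (np.int64(227), np.int64(210)) [0.534 0.18  0.09 ] (np.int64(233), np.int64(210)) [0.535 0.169 0.06 ] (np.int64(226), np.int64(211)) [0.531 0.184 0.085] (np.int64(232), np.int64(211)) [0.532 0.17  0.068] (np.int64(227), np.int64(212)) [0.528 0.179 0.094] (np.int64(233), np.int64(212)) [0.53  0.17  0.052] (np.int64(229), np.int64(213)) [0.527 0.179 0.066]
```

View pics/crop1.png

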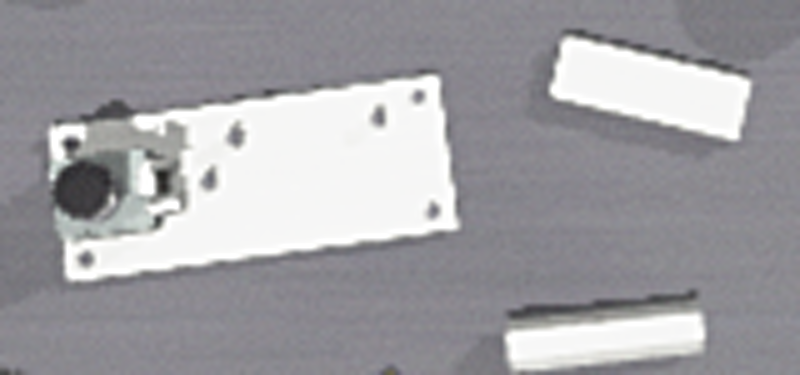

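```bash
cat > c.py <<'E'
from h import *
from scipy.optimize import least_squares
z=np.load('pics/top1.png.npz');p,d=z['p'],z['d']
g=cv2.cvtColor(p,cv2.COLOR_RGB2GRAY).astype(np.float32)
def fit(x0,L0,L1,W,h,skip=None):
    # sample signed step along the outline: mean intensity inside minus outside, sharpest edge
    a=np.linspace(L0+4,L1-4,60);b=np.linspace(-W/2+4,W/2-4,25)
    S=[(np.c_[np.full(60,s*W/2),a],(s,0)) for s in(1,-1)]+[(np.c_[b,np.full(25,e)],(0,s)) for e,s in((L1,1),(L0,-1))]
    if skip: S=[S[i] for i in range(4) if i not in skip]
    def cost(x,off):
        c,s=np.cos(x[2]),np.sin(x[2]);R=np.array([[c,-s],[s,c]]);o=[]
        for q,n in S:
            w=(q+np.array(n)*off)@R.T+x[:2]
            uv=proj('top',np.c_[w,np.full(len(w),h*1.)]/1000).astype(np.float32)
            o.append(cv2.remap(g,uv[:,0].copy(),uv[:,1].copy(),cv2.INTER_LINEAR).ravel())
        return np.concatenate(o)
    best=None
    from scipy.optimize import minimize
    f=lambda x:-np.mean(np.clip(cost(x,-2.5),90,225)-np.clip(cost(x,2.5),90,225))
    for r in range(3):
        m=minimize(f,x0 if best is None else best.x,method='Nelder-Mead',options=dict(initial_simplex=None if r else np.array([x0,x0+[4,0,0],x0+[0,4,0],x0+[0,0,.05]]),xatol=.01,fatol=.001)); best=m
    return best.x,best.fun
for n,x0,a in(('bar',[601,-133,np.radians(-104+180)],(-55,55,36,16)),('off',[493,-295.5,np.radians(0)],(-33,33,36,16)),('jig',[547,65,np.radians(7.5)],(-78,150,90,10))):
    x,f=fit(np.array(x0),*a); print(n,x[:2].round(1),np.degrees(x[2]).round(2),f)
    if n=='jig':
        c,s=np.cos(x[2]),np.sin(x[2]);R=np.array([[c,-s],[s,c]])
        im=cv2.resize(p[...,::-1],None,fx=5,fy=5,interpolation=cv2.INTER_CUBIC)
        for q in((23,-42,26),(23,42,26),(0,60,26),(0,120,93),(0,85,38)):
            w=np.r_[R@q[:2]+x[:2],q[2]]/1000; uv=proj('top',w)[0]; print(q,w.round(4),uv.round(1)); cv2.circle(im,tuple(((uv+.5)*5).astype(int)),4,(0,0,255),1)
        cv2.imwrite('pics/crop2.png',im[850:1225,1050:1850])
E
python3 c.py
```

```text
bar [ 597.9 -139.5] 74.59 -1.6204273700714111Traceback (most recent call last):
  File "c.py", line 24, in <module>
    x,f=fit(np.array(x0),*a); print(n,x[:2].round(1),np.degrees(x[2]).round(2),f)
        ~~~^^^^^^^^^^^^^^^^^
  File "c.py", line 21, in fit
    m=minimize(f,x0 if best is None else best.x,method='Nelder-Mead',options=dict(initial_simplex=None if r else np.array([x0,x0+[4,0,0],x0+[0,4,0],x0+[0,0,.05]]),xatol=.01,fatol=.001)); best=m
    res = _minimize_neldermead(fun, x0, args, callback, bounds=bounds,
                               **options)
    fsim[j] = func(sim[j])
              ~~~~^^^^^^^^
    fx = function(np.copy(x), *(wrapper_args + args))
  File "c.py", line 19, in <lambda>
    f=lambda x:-np.mean(np.clip(cost(x,-2.5),90,225)-np.clip(cost(x,2.5),90,225))
                                                             ~~~~^^^^^^^
  File "c.py", line 14, in cost
    uv=proj('top',np.c_[w,np.full(len(w),h*1.)]/1000).astype(np.float32)
       ~~~~^^^^^^^^^^^^^^^^^^^^^^^^^^^^^^^^^^^^^^^^^^
  File "h.py", line 17, in proj
    m=robot.camera_model(c);R=np.array(m['R']);t=np.array(m['t'])
ValueError: time passes only in moves, steps and waits
```

```bash
python3 - <<'E'
s=open('h.py').read().replace("m=robot.camera_model(c)","m=cam(c)")
s=s.replace("def snap","import functools\n@functools.cache\ndef cam(c): return robot.camera_model(c)\ndef snap");open('h.py','w').write(s)
s=open('c.py').read().replace("np.radians(-104+180)","np.radians(-14)");open('c.py','w').write(s)
E
python3 c.py
```

```text
bar [ 601.3 -131.5] -13.84 -96.89491271972656
off [ 492.8 -296.4] -0.64 -100.10626983642578
jig [555.8  63.7] 7.42 -85.36668395996094
(23, -42, 26) [0.584 0.025 0.026] [285.2 193.2]
(23, 42, 26) [0.5731 0.1083 0.026 ] [256.2 197.3]
(0, 60, 26) [0.548  0.1232 0.026 ] [251.  206.1]
(0, 120, 93) [0.5403 0.1827 0.093 ] [225.8 207.6]
(0, 85, 38) [0.5448 0.148  0.038 ] [241.7 207. ]
```

View pics/crop2.png

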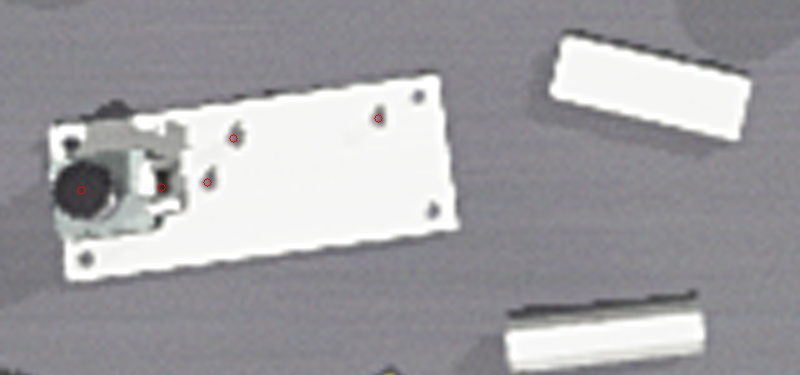

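```bash
cat > g.py <<'E'
from h import *
import sys
J=np.array([.5558,.0637]);TH=7.42
def jig(x,y):
    c,s=np.cos(np.radians(TH)),np.sin(np.radians(TH));return J+[c*x-s*y,s*x+c*y]
def to(x,y,z,yaw=None):
    """yaw: world angle (deg) of tool y, tool pointing down"""
    s=robot.read_state();R0=Rn.from_rotvec(s['orientation']);p=np.array(s['tool_pos'])
    if yaw is None: R1=R0
    else:
        a=np.radians(yaw);ey=np.array([np.cos(a),np.sin(a),0]);ez=np.array([0,0,-1.])
        R1=Rn.from_matrix(np.c_[np.cross(ey,ez),ey,ez])
    print('shift',R0.inv().apply(np.array([x,y,z])-p).round(4),'turn',(R0.inv()*R1).as_rotvec().round(4))
def st():
    s=robot.read_state();print(round(s['t'],2),'tcp',np.round(s['tool_pos'],4),'rv',np.round(s['orientation'],3),'F',np.round(s['force'],1),'open',s['opening'],s['gripper_force'],'q',np.round(s['q'],2))
E
python3 -c "
from g import *
st();to(.6013,-.1315,.12,-13.84)"
```

```text
0.8 tcp [0.233  0.5529 0.2297] rv [0.622 3.079 0.   ] F [-0.2 -0.   0.2] open 0.09323735210484053 0.0 q [ 1.09  0.13  1.49 -0.    1.52 -0.09]
shift [-0.6052 -0.4877  0.1097] turn [ 1.0000e-04 -0.0000e+00  1.4135e+00]
```

Call:
move_arm --deltas '[-0.605,-0.488,0,0,0,1.4135,0.75,-0.605,-0.488,0,0,0,1.4135,0.75,-0.605,-0.488,0,0,0,1.4135,0.75,-0.605,-0.488,0,0,0,1.4135,0.75,-0.605,-0.488,0,0,0,1.4135,0.75,-0.605,-0.488,0,0,0,1.4135,0.75,-0.605,-0.488,0,0,0,1.4135,0.75,-0.605,-0.488,0,0,0,1.4135,0.75,-0.605,-0.488,0,0,0,1.4135,0.75,-0.605,-0.488,0,0,0,1.4135,0.75,-0.605,-0.488,0.04,0,0,1.4135,0.75,-0.605,-0.488,0.1,0,0,1.4135,0.75]' --squeeze 20

```text
t: 2.3
tool_pos: [0.5822, -0.0945, 0.1739]
orientation: [2.47, 1.933, 0.006]
force: [0.1, 0.3, -1.1]
opening: 0.0695
gripper_force: 0.0
```

```bash
python3 -c "
from g import *
st();to(.6013,-.1315,.014,-13.84)"
```

```text
2.3 tcp [ 0.5822 -0.0945  0.1739] rv [2.47  1.933 0.006] F [ 0.1  0.3 -1.1] open 0.06948540077527227 0.0 q [-0.25  0.13  1.59 -0.    1.41 -0.  ]
shift [-0.0313  0.0264  0.1601] turn [ 0.0065  0.0002 -0.0013]
```

Call:
move_arm --deltas '[-0.031,0.026,0.06,0,0,0,0.75,-0.031,0.026,0.1,0,0,0,0.75,-0.031,0.026,0.1,0,0,0,0.75,-0.031,0.026,0.1,0,0,0,0.75]'

```text
t: 2.8
tool_pos: [0.5981, -0.1275, 0.0735]
orientation: [2.471, 1.937, 0.002]
force: [-0.1, -0.3, 0.9]
opening: 0.0699
gripper_force: 0.0
```

```bash
python3 -c "
from g import *
st();to(.6013,-.1315,.014,-13.84)"
```

```text
2.8 tcp [ 0.5981 -0.1275  0.0735] rv [2.471e+00 1.937e+00 2.000e-03] F [-0.1 -0.3  0.9] open 0.0698954673536501 0.0 q [-0.29  0.28  1.61  0.    1.25 -0.05]
shift [-0.0031  0.004   0.0595] turn [ 0.0017 -0.0001  0.0004]
```

Call:
move_arm --deltas '[-0.003,0.004,0.03,0,0,0,0.75,-0.003,0.004,0.045,0,0,0,0.75,-0.003,0.004,0.052,0,0,0,0.75,-0.003,0.004,0.055,0,0,0,0.75,-0.003,0.004,0.055,0,0,0,0.75]'

```text
t: 3.42
tool_pos: [0.6007, -0.1316, 0.0172]
orientation: [2.472, 1.938, 0.001]
force: [0.2, 0.5, 0.8]
opening: 0.0695
gripper_force: 0.0
```

```bash
python3 -c "
from g import *
st();to(.6013,-.1315,.014,-13.84)"
```

```text
3.42 tcp [ 0.6007 -0.1316  0.0172] rv [2.472e+00 1.938e+00 1.000e-03] F [0.2 0.5 0.8] open 0.06949576500686971 0.0 q [-0.3   0.36  1.62  0.    1.15 -0.06]
shift [0.0002 0.0005 0.0032] turn [0.0008 0.     0.0003]
```

Call:
move_arm --deltas '[0,0.0005,0.003,0,0,0,0.75,0,0.0005,0.003,0,0,0,0.55,0,0.0005,0.003,0,0,0,0.3,0,0.0005,0.003,0,0,0,0.3,0,0.0005,0.003,0,0,0,0.3,0,0.0005,0.003,0,0,0,0.3]' --squeeze 35

```text
t: 4.18
tool_pos: [0.6009, -0.1317, 0.0136]
orientation: [2.473, 1.938, 0.0]
force: [0.1, -0.6, 0.1]
opening: 0.0355
gripper_force: 35.0
```

```bash
python3 -c "
from g import *
st()"
```

```text
4.17 tcp [ 0.6009 -0.1317  0.0136] rv [2.473 1.938 0.   ] F [ 0.1 -0.6  0.1] open 0.03550901602993172 34.999855756759644 q [-0.3   0.37  1.62  0.    1.15 -0.06]
```

Call:
move_arm --deltas '[0,0,-0.025,0,0,0,0.3,0,0,-0.055,0,0,0,0.3,0,0,-0.06,0,0,0,0.3,0,0,-0.06,0,0,0,0.3]'

```text
t: 4.68
tool_pos: [0.6005, -0.1316, 0.0728]
orientation: [-2.473, -1.937, 0.001]
force: [-0.5, 0.1, -3.6]
opening: 0.0355
gripper_force: 35.0
```

```bash
python3 -c "
from g import *
st();p=jig(-10,-12);print(p);to(*p,.0736,7.42)"
```

```text
4.67 tcp [ 0.6005 -0.1316  0.0728] rv [-2.473e+00 -1.937e+00  1.000e-03] F [-0.5  0.1 -3.6] open 0.035525822929847906 34.99887228012085 q [-0.3   0.29  1.6  -0.    1.25 -0.06]
[ -7.81076047 -13.1272312 ]
shift [-1.46302e+01 -5.05890e+00  2.10000e-03] turn [-5.00e-04 -1.00e-04 -3.71e-01]
```

```bash
python3 -c "
from g import *
p=jig(-.010,-.012);print(p);to(*p,.0736,7.42)"
```

```text
[0.54743344 0.05050907]
shift [ 0.1642 -0.0951 -0.0008] turn [-5.00e-04 -1.00e-04 -3.71e-01]
```

Call:
move_arm --deltas '[0.02,-0.011,0,0,0,-0.05,0.3,0.055,-0.032,0,0,0,-0.14,0.3,0.095,-0.055,0,0,0,-0.24,0.3,0.135,-0.078,0,0,0,-0.32,0.3,0.157,-0.091,0,0,0,-0.36,0.3,0.164,-0.095,0,0,0,-0.371,0.3,0.164,-0.095,0,0,0,-0.371,0.3,0.164,-0.095,0,0,0,-0.371,0.3]'

```text
t: 5.68
tool_pos: [0.5479, 0.0495, 0.0733]
orientation: [-2.074, -2.36, 0.001]
force: [0.9, -0.8, -3.2]
opening: 0.0358
gripper_force: 35.0
```

```bash
python3 -c "
from g import *
st()
p=jig(-.010,-.012);print(p);to(*p,.0236,7.42)
p,d=snap('top','top2.png');im=p.copy()
u=proj('top',[.55,.06,.03])[0];print(u)
cv2.imwrite('pics/crop3.png',cv2.resize(p[165:245,200:320,::-1],None,fx=6,fy=6,interpolation=cv2.INTER_CUBIC))"
```

```text
5.67 tcp [0.5479 0.0495 0.0733] rv [-2.074e+00 -2.360e+00  1.000e-03] F [ 0.9 -0.8 -3.2] open 0.03584564633526227 34.9987667798996 q [-0.    0.13  1.79 -0.    1.23 -0.13]
[0.54743344 0.05050907]
shift [ 0.0011 -0.0003  0.0497] turn [-0.0003  0.0003 -0.0009]
[272.86491093 205.08691458]
```

View pics/crop3.png

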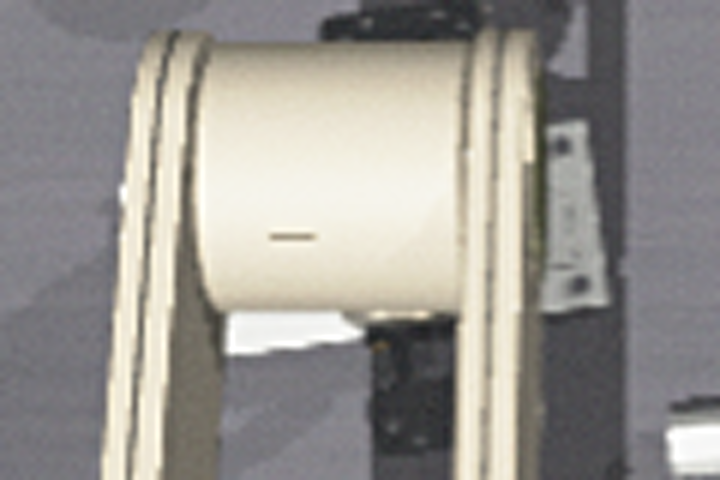

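Call:
move_arm --deltas '[0,0,0.02,0,0,0,0.3,0,0,0.038,0,0,0,0.3,0,0,0.045,0,0,0,0.3,0,0,0.047,0,0,0,0.3,0,0,0.047,0,0,0,0.3]'

```text
t: 6.35
tool_pos: [0.5481, 0.0502, 0.0269]
orientation: [2.073, 2.36, 0.0]
force: [0.8, -0.7, -4.0]
opening: 0.0355
gripper_force: 35.0
```

Call:
move_arm --deltas '[0,0,0.001,0,0,0,0.3,0,0,0.002,0,0,0,0.3,0,0,0.002,0,0,0,0.3]'

```text
t: 6.72
tool_pos: [0.5479, 0.0503, 0.0247]
orientation: [2.073, 2.36, 0.0]
force: [-0.0, -0.1, -3.6]
opening: 0.0358
gripper_force: 35.0
```

Call:
move_arm --deltas '[0,0,0.001,0,0,0,0.3,0,0,0.001,0,0,0,0.3]'

```text
t: 6.98
tool_pos: [0.5479, 0.0502, 0.0236]
orientation: [2.073, 2.36, 0.0]
force: [0.5, 0.5, -3.4]
opening: 0.0355
gripper_force: 35.0
```

Call:
move_arm --deltas '[0,0,0.0007,0,0,0,0.3,0,0,0.0007,0,0,0,0.3]'

```text
t: 7.22
tool_pos: [0.5479, 0.0503, 0.0236]
orientation: [2.073, 2.361, 0.0]
force: [-3.7, 0.1, 5.9]
opening: 0.0358
gripper_force: 35.0
```

```bash
python3 -c "
from g import *
st()
a=jig(0,0);to(*a,.0236,7.42)
p,d=snap('side','side2.png')
u=proj('side',[.55,.06,.03])[0];print(u)
x,y=int(u[0]),int(u[1])
cv2.imwrite('pics/crop4.png',cv2.resize(p[y-45:y+45,x-60:x+60,::-1],None,fx=6,fy=6,interpolation=cv2.INTER_CUBIC))"
```

```text
7.22 tcp [0.5479 0.0503 0.0236] rv [2.073 2.361 0.   ] F [-3.7  0.1  5.9] open 0.03583903501196923 35.00133991241455 q [-0.    0.2   1.81 -0.    1.13 -0.13]
shift [ 0.0123  0.0095 -0.    ] turn [0.0001 0.     0.0001]
[321.79097919 177.932904  ]
```

View pics/crop4.png

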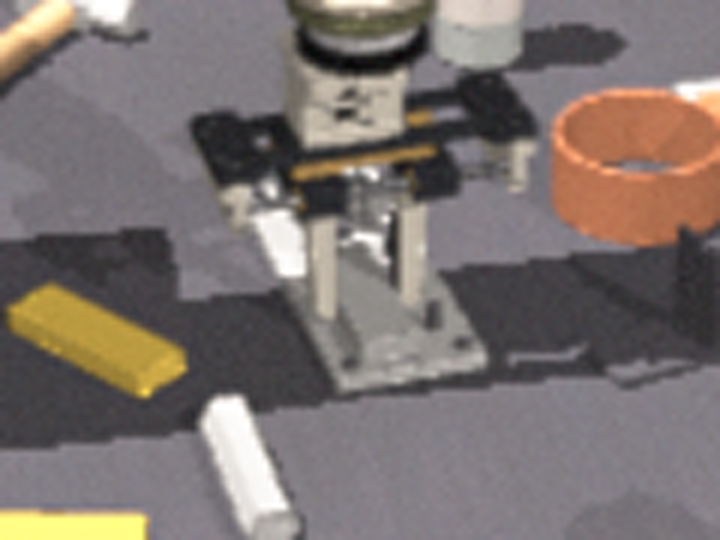

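Bar is flat on the plate between the fingers (crop4: a side pin shows at about (432,318)). Now I push it towards the side pins.

Call:
move_arm --deltas '[0,0.003,-0.0004,0,0,0,0.3,0,0.006,-0.0004,0,0,0,0.3,0,0.0075,-0.0004,0,0,0,0.3,0,0.0075,-0.0004,0,0,0,0.3]'

```text
t: 7.78
tool_pos: [0.5552, 0.0512, 0.0236]
orientation: [-2.073, -2.36, 0.001]
force: [-5.0, -1.1, 5.4]
opening: 0.0355
gripper_force: 35.0
```

Call:
move_arm --deltas '[0,0.0005,0,0,0,0,0.3,0,0.001,0,0,0,0,0.3]'

```text
t: 8.02
tool_pos: [0.5557, 0.0512, 0.0236]
orientation: [-2.072, -2.36, 0.002]
force: [-6.3, -0.4, 6.5]
opening: 0.0356
gripper_force: 35.0
```

Call:
move_arm --deltas '[0,0,-0.0004,0,0,0,0.3,0,0,-0.0004,0,0,0,0.3]'

```text
t: 8.28
tool_pos: [0.5563, 0.0513, 0.0236]
orientation: [2.073, 2.36, 0.0]
force: [-1.8, -0.6, -0.6]
opening: 0.0357
gripper_force: 35.0
```

Call:
move_arm --deltas '[0,0.0005,0,0,0,0,0.3,0,0.0008,0,0,0,0,0.3]'

```text
t: 8.52
tool_pos: [0.557, 0.0514, 0.0236]
orientation: [-2.073, -2.36, 0.0]
force: [-3.4, -0.7, 0.9]
opening: 0.0355
gripper_force: 35.0
```

Call:
move_arm --deltas '[0,0.0005,0,0,0,0,0.3,0,0.0005,0,0,0,0,0.3]'

```text
t: 8.78
tool_pos: [0.5576, 0.0515, 0.0236]
orientation: [2.073, 2.36, 0.0]
force: [-1.6, -0.0, -0.8]
opening: 0.0359
gripper_force: 35.0
```

Call:
move_arm --deltas '[0,0.0005,0,0,0,0,0.3,0,0.0005,0,0,0,0,0.3]'

```text
t: 9.02
tool_pos: [0.5576, 0.0516, 0.0236]
orientation: [-2.073, -2.36, 0.001]
force: [-5.8, -0.5, 2.2]
opening: 0.0355
gripper_force: 35.0
```

Call:
move_arm --deltas '[0,0.0005,0,0,0,0,0.3,0,0.0005,0,0,0,0,0.3]'

```text
t: 9.28
tool_pos: [0.5577, 0.0515, 0.0236]
orientation: [-2.072, -2.36, 0.002]
force: [-9.1, -1.4, 4.4]
opening: 0.0358
gripper_force: 35.0
```

Call:
move_arm --deltas '[0,0.0005,0,0,0,0,0.3,0,0.0005,0,0,0,0,0.3]'

```text
t: 9.52
tool_pos: [0.5577, 0.0516, 0.0236]
orientation: [-2.072, -2.359, 0.003]
force: [-9.8, -1.4, 6.7]
opening: 0.0356
gripper_force: 35.0
```

Call:
move_arm --deltas '[0.003,-0.0007,-0.0004,0,0,0,0.3,0.007,-0.0007,-0.0004,0,0,0,0.3,0.0095,-0.0007,-0.0004,0,0,0,0.3,0.01,-0.0007,-0.0004,0,0,0,0.3,0.01,-0.0007,-0.0004,0,0,0,0.3]'

```text
t: 10.15
tool_pos: [0.5565, 0.0609, 0.0236]
orientation: [-2.073, -2.36, 0.002]
force: [-3.6, -4.8, -1.8]
opening: 0.0357
gripper_force: 35.0
```

Call:
move_arm --deltas '[0.0005,0,0,0,0,0,0.3,0.001,0,0,0,0,0,0.3]'

```text
t: 10.4
tool_pos: [0.5564, 0.0618, 0.0236]
orientation: [-2.073, -2.36, 0.003]
force: [-3.6, -4.5, -0.7]
opening: 0.0356
gripper_force: 35.0
```

```bash
python3 -c "
from g import *
st();print(robot.read_state()['wrist_torque'])
a=jig(0,0);to(*a,.0236,7.42)"
```

```text
10.4 tcp [0.5564 0.0618 0.0236] rv [-2.073 -2.36   0.003] F [-3.6 -4.5 -0.7] open 0.03560635759222553 35.00441372394562 q [ 0.02  0.22  1.78 -0.    1.14 -0.11]
[-0.9806729   0.70943883 -0.13673226]
shift [ 0.002  -0.0004 -0.    ] turn [-0.0013  0.0011 -0.0003]
```

Call:
move_arm --deltas '[0.0005,0,-0.0002,0,0,0,0.3,0.001,0,-0.0002,0,0,0,0.3]'

```text
t: 10.65
tool_pos: [0.5562, 0.0634, 0.0236]
orientation: [-2.073, -2.36, 0.001]
force: [-3.0, -2.6, -4.2]
opening: 0.0352
gripper_force: 35.0
```

Call:
move_arm --deltas '[0.0005,0,0,0,0,0,0.3,0.0005,0,0,0,0,0,0.3]'

```text
t: 10.9
tool_pos: [0.5561, 0.064, 0.0238]
orientation: [-2.072, -2.36, 0.001]
force: [-3.3, -2.6, -5.5]
opening: 0.0356
gripper_force: 35.0
```

Call:
move_arm --deltas '[0.0005,0,0,0,0,0,0.3,0.0005,0,0,0,0,0,0.3]'

```text
t: 11.15
tool_pos: [0.5561, 0.0641, 0.0238]
orientation: [-2.073, -2.36, 0.002]
force: [-4.3, -5.0, -5.1]
opening: 0.0354
gripper_force: 35.0
```

Call:
move_arm --deltas '[0.0005,0,0,0,0,0,0.3,0.0005,0,0,0,0,0,0.3]'

```text
t: 11.4
tool_pos: [0.5561, 0.0642, 0.0238]
orientation: [2.073, 2.36, -0.003]
force: [-3.3, -6.3, -5.4]
opening: 0.036
gripper_force: 35.0
```

Call:
move_arm --deltas '[0.0005,0,0.0006,0,0,0,0.3,0.0005,0,0.0006,0,0,0,0.3]'

```text
t: 11.65
tool_pos: [0.5561, 0.0642, 0.0237]
orientation: [2.073, 2.36, -0.003]
force: [-7.0, -9.6, -2.0]
opening: 0.0358
gripper_force: 35.0
```

Call:
move_arm --deltas '[0.0003,0.0005,0,0,0,0,0.3,0.0003,0.0008,0,0,0,0,0.3]'

```text
t: 11.9
tool_pos: [0.5562, 0.0643, 0.0237]
orientation: [-2.073, -2.36, 0.006]
force: [-10.3, -11.2, 3.5]
opening: 0.0359
gripper_force: 35.0
```

```bash
python3 -c "
from g import *
st();print(robot.read_state()['wrist_torque'])
a=jig(0,0);to(*a,.0236,7.42)"
```

```text
11.9 tcp [0.5562 0.0643 0.0237] rv [-2.073 -2.36   0.006] F [-10.3 -11.2   3.5] open 0.03590710647360327 35.004949271678925 q [ 0.03  0.22  1.78 -0.    1.14 -0.1 ]
[-1.99618802  1.97992392 -0.07639591]
shift [-0.0005 -0.0005  0.0001] turn [-0.0029  0.0022 -0.0001]
```

Call:
move_arm --deltas '[0,0,0,0,0,0,0.43,0,0,0,0,0,0,0.43,0,0,-0.0005,0,0,0,0.43]'

```text
t: 12.28
tool_pos: [0.5578, 0.0662, 0.0246]
orientation: [2.073, 2.36, 0.002]
force: [-2.9, 0.0, -1.9]
opening: 0.0398
gripper_force: 1.1
```

Call:
move_arm --deltas '[0,0.0008,0,0,0,0,0.43,0,0.0016,0,0,0,0,0.43,0,0.0016,0,0,0,0,0.43]'

```text
t: 12.65
tool_pos: [0.5579, 0.0663, 0.0244]
orientation: [-2.072, -2.36, 0.002]
force: [-9.2, -1.2, 6.0]
opening: 0.0401
gripper_force: 4.7
```

Call:
move_arm --deltas '[0,0.0006,0,0,0,0,0.43,0,0.0006,0,0,0,0,0.43]'

```text
t: 12.9
tool_pos: [0.558, 0.0663, 0.0243]
orientation: [-2.071, -2.359, 0.004]
force: [-12.3, -1.0, 8.3]
opening: 0.0408
gripper_force: 6.0
```

Call:
move_arm --deltas '[0,-0.003,0,0,0,0,0.43,0,-0.0035,0,0,0,0,0.5,0,-0.0035,-0.001,0,0,0,0.6,0,-0.0035,-0.02,0,0,0,0.6,0,-0.0035,-0.045,0,0,0,0.6,0,-0.0035,-0.05,0,0,0,0.5,0,-0.0035,-0.05,0,0,0,0.3]'

```text
t: 13.78
tool_pos: [0.5566, 0.0658, 0.075]
orientation: [2.072, 2.36, 0.002]
force: [-0.4, 0.1, -0.1]
opening: 0.041
gripper_force: 0.0
```

```bash
python3 -c "
from g import *
st()
a=jig(0,-.072);to(*a,.025,7.42)"
```

```text
13.78 tcp [0.5566 0.0658 0.075 ] rv [2.072e+00 2.360e+00 2.000e-03] F [-0.4  0.1 -0.1] open 0.04102407955084796 0.0 q [ 0.03  0.15  1.76 -0.    1.23 -0.1 ]
shift [-0.0739 -0.0012  0.05  ] turn [0.0017 0.0002 0.0001]
```

Call:
move_arm --deltas '[-0.02,-0.001,0,0.0017,0,0,0,-0.055,-0.001,0,0.0017,0,0,0,-0.074,-0.001,0,0.0017,0,0,0,-0.074,-0.001,0,0.0017,0,0,0,-0.074,-0.001,0.025,0.0017,0,0,0,-0.074,-0.001,0.045,0.0017,0,0,0,-0.074,-0.001,0.05,0.0017,0,0,0,-0.074,-0.001,0.05,0.0017,0,0,0]' --squeeze 10

```text
t: 14.78
tool_pos: [0.5642, -0.0074, 0.0237]
orientation: [-2.071, -2.359, 0.003]
force: [0.6, 0.6, 0.5]
opening: 0.0006
gripper_force: 0.0
```

```bash
python3 -c "
from g import *
st()
a=jig(0,-.0625);to(*a,.025,7.42)
p,d=snap('side','side3.png')
x,y=320,178
cv2.imwrite('pics/crop5.png',cv2.resize(p[y-45:y+45,x-60:x+60,::-1],None,fx=6,fy=6,interpolation=cv2.INTER_CUBIC))"
```

```text
14.78 tcp [ 0.5642 -0.0074  0.0237] rv [-2.071 -2.359  0.003] F [0.6 0.6 0.5] open 0.0005598947173294125 0.0 q [-0.1   0.23  1.77 -0.    1.14 -0.23]
shift [ 0.0091  0.0009 -0.0013] turn [-0.0027 -0.0003  0.0005]
```

View pics/crop5.png

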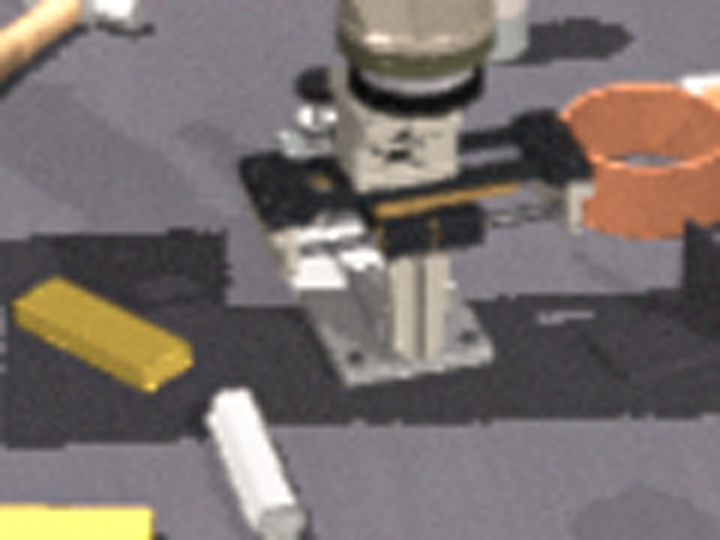

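The shut fingers (crop at (415,340)) stand behind the bar's free end. Now a gentle push along the bed.

Call:
move_arm --deltas '[0.003,0.001,-0.001,0,0,0,0,0.006,0.001,-0.001,0,0,0,0,0.0075,0.001,-0.001,0,0,0,0,0.0075,0.001,-0.001,0,0,0,0]'

```text
t: 15.32
tool_pos: [0.5646, -0.0, 0.0253]
orientation: [-2.072, -2.36, 0.002]
force: [0.3, 0.5, -0.3]
opening: 0.0003
gripper_force: 0.0
```

Call:
move_arm --deltas '[0.0008,0,0,0,0,0,0,0.0012,0,0,0,0,0,0,0.0012,0,0,0,0,0,0]'

```text
t: 15.7
tool_pos: [0.5644, 0.001, 0.0251]
orientation: [-2.072, -2.36, 0.002]
force: [0.2, -0.5, -0.0]
opening: 0.0002
gripper_force: 0.0
```

Call:
move_arm --deltas '[0.0006,0,0,0,0,0,0,0.0008,0,0,0,0,0,0]'

```text
t: 15.95
tool_pos: [0.5643, 0.0016, 0.0251]
orientation: [-2.072, -2.36, 0.002]
force: [0.5, -1.5, -0.6]
opening: 0.0006
gripper_force: 0.6
```

Call:
move_arm --deltas '[0.0008,0,0,0,0,0,0,0.0008,0,0,0,0,0,0]'

```text
t: 16.2
tool_pos: [0.5643, 0.0017, 0.0251]
orientation: [-2.073, -2.36, 0.003]
force: [0.1, -5.2, -1.0]
opening: 0.0006
gripper_force: 2.5
```

Call:
move_arm --deltas '[0.0008,0,0,0,0,0,0,0.0008,0,0,0,0,0,0]'

```text
t: 16.45
tool_pos: [0.5643, 0.0019, 0.0252]
orientation: [2.073, 2.36, -0.004]
force: [0.4, -8.6, -1.4]
opening: 0.0001
gripper_force: 4.2
```

Call:
move_arm --deltas '[0.0008,0,0,0,0,0,0,0.0008,0,0,0,0,0,0]'

```text
t: 16.7
tool_pos: [0.5642, 0.0019, 0.0252]
orientation: [2.073, 2.359, -0.005]
force: [1.1, -11.6, -0.7]
opening: 0.0004
gripper_force: 5.8
```

Call:
move_arm --deltas '[-0.006,0,0,0,0,0,0,-0.008,0,-0.02,0,0,0,0,-0.008,0,-0.07,0,0,0,0,-0.008,0,-0.12,0,0,0,0,-0.008,0,-0.13,0,0,0,0,-0.008,0,-0.13,0,0,0,0]' --squeeze 30

```text
t: 17.45
tool_pos: [0.5661, -0.0036, 0.1569]
orientation: [2.072, 2.36, 0.001]
force: [-0.7, -0.4, -0.7]
opening: 0.0003
gripper_force: 0.0
```

```bash
python3 -c "
from g import *
st()
a=jig(0,.12);print(a);to(*a,.13,7.42)"
```

```text
17.45 tcp [ 0.5661 -0.0036  0.1569] rv [2.072e+00 2.360e+00 1.000e-03] F [-0.7 -0.4 -0.7] open 0.00034139766587335164 0.0 q [-0.1   0.08  1.67 -0.    1.38 -0.23]
[0.54030299 0.18269514]
shift [ 0.188  -0.0015  0.0269] turn [0.0012 0.0003 0.0002]
```

Call:
move_arm --deltas '[0.03,0,0,0.0012,0,0,0,0.08,0,0,0.0012,0,0,0,0.13,-0.001,0,0.0012,0,0,0,0.17,-0.001,0,0.0012,0,0,0,0.188,-0.001,0,0.0012,0,0,0,0.188,-0.001,0,0.0012,0,0,0,0.188,-0.001,0.015,0.0012,0,0,0,0.188,-0.001,0.027,0.0012,0,0,0,0.188,-0.001,0.027,0.0012,0,0,0]'

```text
t: 18.58
tool_pos: [0.5387, 0.1812, 0.1259]
orientation: [-2.072, -2.356, 0.008]
force: [-0.5, 0.1, -0.2]
opening: 0.0005
gripper_force: 0.0
```

```bash
python3 -c "
from g import *
st()
a=jig(0,.12);to(*a,.107,7.42)
p,d=snap('side','side4.png')
x,y=320,165
cv2.imwrite('pics/crop6.png',cv2.resize(p[y-45:y+45,x-60:x+60,::-1],None,fx=6,fy=6,interpolation=cv2.INTER_CUBIC))"
```

```text
18.57 tcp [0.5387 0.1812 0.1259] rv [-2.072 -2.356  0.008] F [-0.5  0.1 -0.2] open 0.000509856320598367 0.0 q [0.23 0.12 1.69 0.   1.34 0.11]
shift [0.0013 0.0019 0.0189] turn [-0.0066  0.0005 -0.0013]
```

View pics/crop6.png

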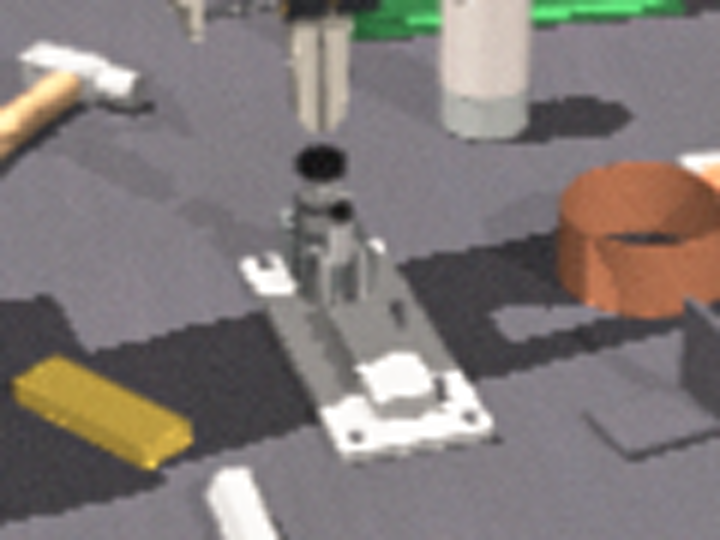

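Crop6 shows the bar lying on the bed against the pins, and the fingers over the black cap at (320,160). Next I feel downwards for the cap.

Call:
move_arm --deltas '[0.001,0.0015,0.006,0,0,0,0,0.001,0.0015,0.01,0,0,0,0,0.001,0.0015,0.01,0,0,0,0]'

```text
t: 19.0
tool_pos: [0.541, 0.1837, 0.1177]
orientation: [-2.071, -2.359, 0.004]
force: [0.2, 0.4, -0.4]
opening: 0.0007
gripper_force: 0.0
```

```bash
python3 -c "
from g import *
st()
a=jig(0,.12);to(*a,.107,7.42)"
```

```text
19.0 tcp [0.541  0.1837 0.1177] rv [-2.071 -2.359  0.004] F [ 0.2  0.4 -0.4] open 0.000736632609014004 0.0 q [0.24 0.14 1.69 0.   1.32 0.11]
shift [-0.0009 -0.0008  0.0107] turn [-0.0035  0.0001  0.0001]
```

Call:
move_arm --deltas '[-0.0008,-0.0008,0.003,-0.003,0,0,0,-0.0008,-0.0008,0.006,-0.003,0,0,0,-0.0008,-0.0008,0.008,-0.003,0,0,0,-0.0008,-0.0008,0.008,-0.003,0,0,0]'

```text
t: 19.5
tool_pos: [0.5404, 0.1828, 0.1099]
orientation: [-2.073, -2.36, 0.0]
force: [-0.2, 0.0, -0.6]
opening: 0.001
gripper_force: 0.0
```

Call:
move_arm --deltas '[0,0,0.001,0,0,0,0,0,0,0.002,0,0,0,0,0,0,0.002,0,0,0,0]'

```text
t: 19.88
tool_pos: [0.5405, 0.1828, 0.1081]
orientation: [2.073, 2.36, -0.0]
force: [0.7, 0.4, 1.1]
opening: 0.0007
gripper_force: 0.0
```

Call:
move_arm --deltas '[0,0,0.001,0,0,0,0,0,0,0.002,0,0,0,0,0,0,0.002,0,0,0,0]'

```text
t: 20.25
tool_pos: [0.5404, 0.1828, 0.106]
orientation: [-2.073, -2.361, 0.0]
force: [-0.4, 0.6, 0.5]
opening: 0.0005
gripper_force: 0.0
```

Call:
move_arm --deltas '[0,0,0.001,0,0,0,0,0,0,0.001,0,0,0,0]'

```text
t: 20.5
tool_pos: [0.5405, 0.1828, 0.105]
orientation: [-2.073, -2.361, 0.0]
force: [0.0, -0.6, -0.1]
opening: 0.0005
gripper_force: 0.0
```

Call:
move_arm --deltas '[0,0,0.001,0,0,0,0,0,0,0.001,0,0,0,0]'

```text
t: 20.75
tool_pos: [0.5405, 0.1828, 0.104]
orientation: [-2.073, -2.36, 0.0]
force: [-0.0, 0.3, -0.3]
opening: 0.0003
gripper_force: 0.0
```

Call:
move_arm --deltas '[0,0,0.001,0,0,0,0,0,0,0.001,0,0,0,0]'

```text
t: 21.0
tool_pos: [0.5405, 0.1828, 0.103]
orientation: [-2.073, -2.361, 0.0]
force: [-0.5, -0.3, -0.2]
opening: 0.0006
gripper_force: 0.0
```

Call:
move_arm --deltas '[0,0,0.001,0,0,0,0,0,0,0.001,0,0,0,0]'

```text
t: 21.25
tool_pos: [0.5407, 0.1829, 0.1025]
orientation: [2.073, 2.36, 0.0]
force: [-2.4, 0.4, 2.1]
opening: 0.0007
gripper_force: 1.8
```

Call:
move_arm --deltas '[0,0,0.001,0,0,0,0,0,0,0.002,0,0,0,0,0,0,0.002,0,0,0,0]'

```text
t: 21.62
tool_pos: [0.5409, 0.1828, 0.101]
orientation: [2.073, 2.36, 0.001]
force: [-4.0, -1.7, 8.2]
opening: 0.0006
gripper_force: 4.1
```

Call:
move_arm --deltas '[0,0,0.001,0,0,0,0,0,0,0.002,0,0,0,0,0,0,0.002,0,0,0,0]'

```text
t: 22.0
tool_pos: [0.5409, 0.1829, 0.0991]
orientation: [2.073, 2.36, 0.001]
force: [-3.6, -1.0, 8.8]
opening: 0.0003
gripper_force: 4.6
```

Call:
move_arm --deltas '[0,0,0.001,0,0,0,0,0,0,0.002,0,0,0,0,0,0,0.002,0,0,0,0]'

```text
t: 22.38
tool_pos: [0.541, 0.1829, 0.0968]
orientation: [2.073, 2.36, 0.001]
force: [-1.6, -0.6, 6.1]
opening: 0.0003
gripper_force: 3.0
```

Call:
move_arm --deltas '[0,0,0.001,0,0,0,0,0,0,0.002,0,0,0,0,0,0,0.002,0,0,0,0]'

```text
t: 22.75
tool_pos: [0.5402, 0.1828, 0.0936]
orientation: [-2.073, -2.36, 0.001]
force: [0.8, 0.5, 0.6]
opening: 0.0005
gripper_force: 0.0
```

Call:
move_arm --deltas '[0,0,0.001,0,0,0,0,0,0,0.0015,0,0,0,0,0,0,0.0015,0,0,0,0]'

```text
t: 23.12
tool_pos: [0.5404, 0.1828, 0.0924]
orientation: [-2.073, -2.36, 0.0]
force: [0.9, -0.1, 0.5]
opening: 0.0002
gripper_force: 0.0
```

Force fell to zero at about 9 mm of travel, so the button has snapped through. I retreat and check.

Call:
move_arm --deltas '[0,0,-0.02,0,0,0,0,0,0,-0.07,0,0,0,0,0,0,-0.13,0,0,0,0,0.05,-0.03,-0.14,0,0,0,0,0.11,-0.07,-0.14,0,0,0,0,0.17,-0.1,-0.14,0,0,0,0,0.23,-0.14,-0.14,0,0,0,0,0.26,-0.15,-0.14,0,0,0,0,0.26,-0.15,-0.14,0,0,0,0,0.26,-0.15,-0.14,0,0,0,0]'

```text
t: 24.38
tool_pos: [0.3585, 0.4212, 0.2338]
orientation: [2.072, 2.361, 0.002]
force: [1.1, 0.8, -0.8]
opening: 0.0004
gripper_force: 0.0
```

```bash
python3 -c "
from g import *
st()
p,d=snap('side','side5.png');q,e=snap('top','top5.png')
X=xyz('top',e).reshape(400,640,3);g=X[195:220,215:245]
k=(g[...,2]>.06)&(g[...,2]<.12);print('high pts z',np.percentile(g[k][:,2],[10,50,90]) if k.any() else None)
a=cv2.resize(p[120:210,270:370,::-1],(400,360),interpolation=cv2.INTER_CUBIC);b=cv2.resize(q[170:242,215:311,::-1],(400,300),interpolation=cv2.INTER_CUBIC)
cv2.imwrite('pics/crop7.png',np.hstack([a,np.vstack([b,np.zeros((60,400,3),np.uint8)])]))"
sed -e "s/top1/top5/" -e "s/crop2/crop8/" -e "s/('bar',\[601,-133,np.radians(-14)\]/('bar',[556,64,np.radians(7.4)]/" -e "s/(-55,55,36,16)/(-55,55,36,26)/" c.py > c2.py
```

```text
24.38 tcp [0.3585 0.4212 0.2338] rv [2.072e+00 2.361e+00 2.000e-03] F [ 1.1  0.8 -0.8] open 0.00040882271757191214 0.0 q [ 0.77  0.    1.62 -0.    1.52  0.64]
high pts z [0.06728778 0.07732066 0.08093651]
```

View pics/crop7.png

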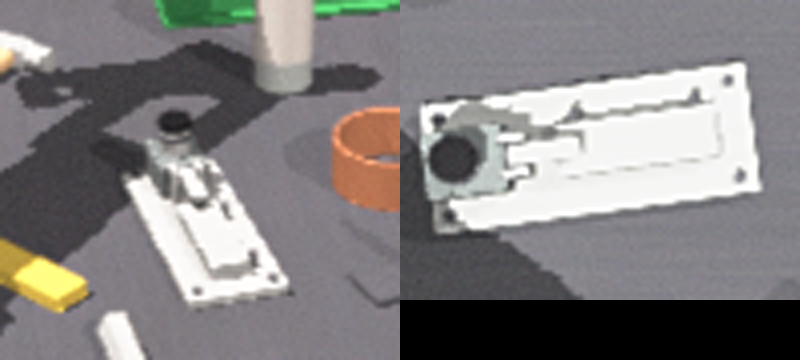

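Crop7 shows the clamp arm swung over the bar's end, at about (560,143) in the top view. The bar lies flat along both side pins at (576,110) and (695,97). The cap stands about 13 mm lower than before.

```bash
python3 -c "
from plant import robot
print(robot.close_job())"
```

```text
the job is handed in; nothing more can be done
None
```

I handed the job in at about 24 s: the bar lies flat in the fixture, pushed home against both side pins and the end pin, and the button snapped down and stayed, with the clamp arm over the bar (peak about 9 N on the button in the readings).

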